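# Open a stepped coffee grinder by four clicks, then start it

## Robot

A 6-joint arm with a two-finger parallel gripper is mounted at the origin on a cart in front of the work surface, level with it; the furniture and walls round the work are solid. World frame = base frame: x ahead of the robot, y to its left, z up, the work surface at z = 0. Lengths are in mm, angles in rad, forces in N, time in s.
With the tool pointing down it reaches from about 275 to 750 mm from the base axis. Payload 10.2 kg.
Tool frame: the origin (TCP) lies at the very end of the fingers, on their centre line; the grasp point (between the pads) lies 19 mm behind it; z points along the fingers, y is the line along which they close (so a half turn about z gives the same grasp; the last joint's range is limited). The gripper opens to 85 mm and grips with 20 to 120 N. Pads are 22 mm wide; open, the fingers measure 114 mm over their backs; the gripper's body (76 mm by 85 mm) begins 54 mm behind the grasp point. The pads swing forward as they close: fully open they stand 13 mm farther back than shut.
Start: joints at [-1.547, 0.313, 1.498, -0, 1.331, -0.223], TCP at [128.245, -509.101, 231.294] pointing down, gripper open.
Joint ranges: [-2.94, 2.94], [-0.97, 2.17], [0.19, 2.56], [-1.23, 4.37], [0.02, 3.11], [-2.88, 2.88]. Speed limits (rad/s): [2.39, 2.39, 3.01, 3.14, 3.14, 3.14].

## Interface

Orientations are given as a unit quaternion [w, x, y, z].
In Python, from rig import * gives the robot as it stands. The module is installed in compiled form; this text tells all that it offers.
- The arm moves only by the shell command python3 -m crank 'ROWS' [FORCE]. ROWS is JSON, a list that holds one entry, the list of rows, each a list of 7 numbers: the shift along the tool's x, y, z in units of 25 mm (1.0 is 25 mm), then the turn, a rotation vector about the tool's x, y, z in units of 8 degrees (1.0 is 8 degrees), then the finger opening in mm, from 0 to 85.4. A call has exactly 8 rows; each row shifts and turns the commanded pose from where the row before left it, along the tool's axes as they then stand; what a row does not reach is not made up. A row lasts 1/10 s, in which the tool goes at most 50 mm and 8.59 degrees, less where a joint would pass 70% of its speed; a pose out of reach is approached as far as the arm can. A call is refused whole if a number of a shift passes 1 or a number of a turn 1, either way. A call with a gripper value outside its range is refused whole. The fingers move at their own pace and stop on an object; FORCE is the grip in N (left out, the last holds). Time passes only in rows, so rows that do not move let the fingers close, or fill a call up. It gives the time, the measured TCP pose, the force, the opening and the grip force at its end, in the units of the state.
- sense(): the state, without advancing time (a new reading comes with each control period).
- capture(name): name is "side" or "top" or "wrist"; returns the picture (384x512x3 uint8, blue, green, red); there is no depth.
- camera_model(name): a dict with "fx", "fy", "cx", "cy" (pixels), "world_from_camera" (4x4, takes a point from camera to world coordinates); the wrist camera has in their place "T_tool_cam" (4x4, takes a point from camera to tool coordinates, whose origin is the TCP and whose axes are the flange's). Camera axes: x right, y up, looking along -z (the intrinsics and any distortion apply to the point x, -y, -z); pixel columns grow to the right and rows downward; lengths in mm; the calibration is good to about 2 mm. A picture is of the moment at which its call begins: read the wrist's pose just before it. camera_model takes no time and is no camera call.
- finish_job(): hands the job in; it is judged then, once.
The state is a dict: "time_s": time; "joints": joint angles; "dq": joint speeds; "tau": joint torques, N m; "eef_pos": TCP position; "ee_rot": TCP orientation; "force": force on the tool from outside, world axes, zero at the start; "wrist_torque": the same for the moment, N m; "grip_width": opening from 0.0 (shut) to 1.0 (fully open); "grip_force": force on a finger pad.
Only numpy, scipy, OpenCV 4.12 (cv2) and the standard library are available. Lean on these libraries where they do the work, as an engineer would, in place of code of your own. Each camera call takes 0.05 s, during which the arm holds its last target. There are 200 camera calls.

## Task

The next brew goes into the coffee press, so set the coffee grinder exactly four clicks coarser: with a fingertip against the lug of its collar, push the collar anticlockwise (seen from above) by four click stops from where it stands now, without going on to a fifth. Once it rests in that stop, and not before, press the round start button on top of the grinder fully down and let it up again. Use a light touch, grip and lift nothing, and leave the grinder, its cup and everything round it standing where they are.

Things in the scene. Friction and masses are not known exactly. Their poses are not given: they have to be found in the camera images.
- grinder: Coffee grinder, loose on rubber feet, 5 kg, 185 deep x 148 wide x 223 mm high; origin on the worktop under its middle; its -x axis points out of its front, z up. Dark foot and rear column carry an aluminium head with a flat deck (x -103 to +75, y +-62 mm), 165 mm above the worktop: towards the front the black click-stop collar, behind it the start button.
- collar_axis (a point): Point on the collar's vertical axis at its flat top, 193 mm above the worktop. The black ribbed collar is 40 mm in radius, 21 mm high, with 20 white ticks. Under it a fixed steel flange, 48 mm in radius, 170.5 mm above the worktop. The dark wooden lid in its middle (radius 30 mm) does not turn and rises 30 mm above this point.
- lug (a point): Point on the top of the finger lug, 60 mm from the axis, 200 mm above the worktop; turns with the collar. The lug is the one black arm sticking out of the collar: radial, to 72 mm from the axis, 11 mm thick (edges rounded 4 mm), 24 mm high (176 to 200 mm above the worktop; 11 mm free under it). Push its upright flat side.
- collar (a joint): Collar angle, rad; grows anticlockwise seen from above (coarser). In the grinder's frame the lug points to angle + 2.147 (from +x towards +y). Stops at every multiple of 0.314 (18 degrees); past the ridge halfway between two stops a sprung ball snaps it on. Starts in stop 0, 1, 2 or 3 (0 to 0.942). Ends at -0.41 and 2.61. A push at 60 mm radius needs 4 to 7 N per ridge.
- start (a joint): Travel of the start button, m: 0 up, 0.005 fully down; springs back up.
- start_top (a point): Centre of the top face of the start button when up: a plain round steel button 26 mm in diameter in a dark collar 42 mm wide, 186 mm above the worktop, 85 mm behind the collar's axis. Press it straight down, 5 mm, 5 N. It moves with the button.
- dose_cup: Steel dosing cup, 56 mm wide, 58 mm high, loose on the grinder's foot under the spout; origin under its middle. Leave it there.
- press: Coffee press with glass jug and black handle, 220 mm high; origin in the underside. Bystander.
- honey: Honey jar with black lid, 63 mm wide, 94 mm high; origin in the underside. Bystander.
- coffee_mug: White mug, 86 mm wide without its handle, 92 mm high; origin in the underside. Bystander.
- cup: Dark espresso cup, 65 mm wide without its handle, 53 mm high; origin in the underside. Bystander.
- spoon: Teaspoon, 130 mm long, lying flat; origin in the underside. Bystander.

How it is judged:
By the outcome, as a careful person would: the job done as asked, in the order asked, and still so for the second after the job is handed in, with the robot touching nothing.
It also fails if it takes over 53 s, if anything falls off the work surface, if the arm or the gripper's body presses on something with over 40 N, if the wrist force passes 120 N, or if a joint passes its speed limit or range.

## Working session

There is one attempt and no reset: what is moved stays moved. The work goes in short steps, Python scripts to look and compute and a shell command to move; the robot and the scene stay as the last step left them, time stands still between calls to the robot, and variables do not carry over. Pictures are saved under pics/ and viewed, at most 10 in all, crops included, and the job is handed in when it is done.

```bash
mkdir -p pics; python3 - <<'E'
from rig import *
import cv2,numpy as np
s=sense();print(s)
for n in("side","top"):
    cv2.imwrite(f"pics/{n}0.png",cv2.resize(capture(n),(800,600),interpolation=cv2.INTER_CUBIC)); print(n,camera_model(n))
print(camera_model("wrist"))
E
```

```text
{'time_s': 0.0, 'joints': array([-1.54737951e+00,  3.13444566e-01,  1.49842818e+00,  2.52055330e-05,
        1.33102494e+00, -2.23384906e-01]), 'dq': array([ 0.00080963,  0.00072637,  0.0002528 , -0.00013504,  0.00070798,
       -0.00109845]), 'tau': array([ 8.01838505e-04, -4.12260962e+01, -2.59743011e+01, -1.21179673e-04,
        4.11675515e-03,  1.97198545e-05]), 'eef_pos': array([ 128.25541579, -508.82620007,  230.74121531]), 'ee_rot': array([-6.48037023e-04,  9.92395929e-01,  1.23084910e-01,  7.73118499e-05]), 'force': array([-0.70177192,  0.07657441, -0.30627045]), 'wrist_torque': array([ 0.05352018,  0.01774535, -0.01668736]), 'grip_force': 0.0, 'grip_width': 0.9967243713783297}
side {'fx': 456.5912717046511, 'fy': 456.5912717046511, 'cx': 256.8495079511124, 'cy': 192.49309634977564, 'world_from_camera': array([[ 9.99371337e-01, -3.19230070e-02,  1.54224646e-02,
         5.23386363e+02],
       [ 2.98199441e-02,  5.21595615e-01, -8.52671558e-01,
        -9.91365032e+02],
       [ 1.91755502e-02,  8.52595412e-01,  5.22219649e-01,
         6.40127872e+02],
       [ 0.00000000e+0
[... 296 characters left out ...]
87e-01,  8.38586732e-03, -3.18218839e-04,
        -1.41218879e+02],
       [ 6.47943632e-04,  1.14958876e-01,  9.93370040e-01,
         9.68637413e+02],
       [ 0.00000000e+00,  0.00000000e+00,  0.00000000e+00,
         1.00000000e+00]])}
{'fx': 303.39530467048615, 'fy': 303.39530467048615, 'cx': 251.86464632035447, 'cy': 196.25920607466972, 'T_tool_cam': array([[-1.26287146e-04,  9.54328635e-01,  2.98758832e-01,
         7.69825710e+01],
       [ 9.99999805e-01, -6.22145401e-05,  6.21438494e-04,
         9.35666152e-01],
       [ 6.11643693e-04,  2.98758852e-01, -9.54328441e-01,
        -1.42192906e+02],
       [ 0.00000000e+00,  0.00000000e+00,  0.00000000e+00,
         1.00000000e+00]])}
```

View pics/side0.png

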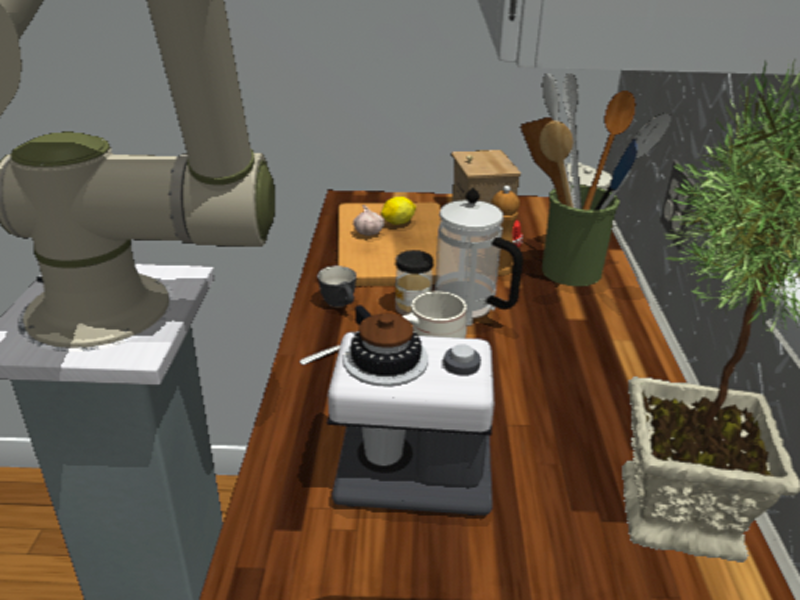

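View pics/top0.png

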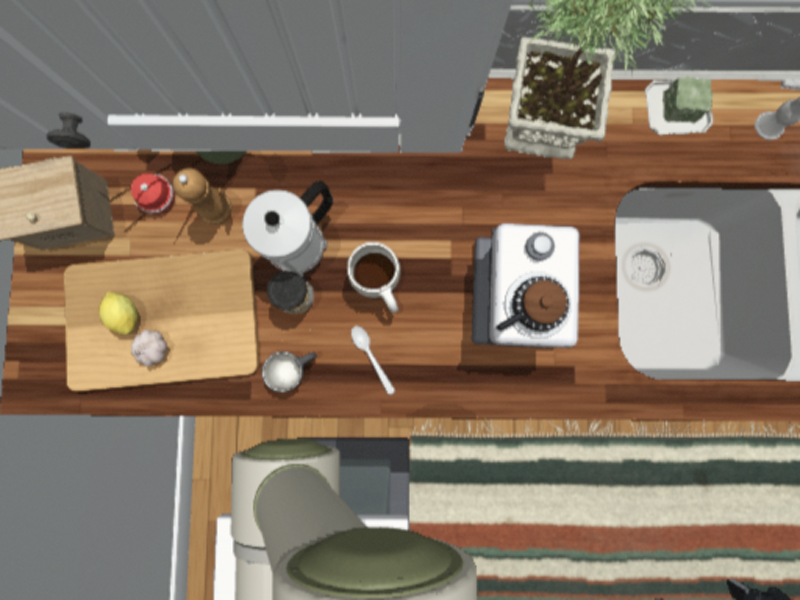

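The grinder is at about (530,285) in the top view (lid 545,300; button 540,243; lug tip about 500,326, front-left) and at (410,420) in the side view. The mug, press and spoon stand to the left, clear of it. I'll zoom in to measure.

```bash
cat > h.py <<'E'
from rig import *
import cv2,numpy as np
def cam(n,s=None):
    m=camera_model(n)
    if n!="wrist": return m,m["world_from_camera"]
    from scipy.spatial.transform import Rotation as R
    T=np.eye(4);q=s["ee_rot"];T[:3,:3]=R.from_quat([q[1],q[2],q[3],q[0]]).as_matrix();T[:3,3]=s["eef_pos"]
    return m,T@m["T_tool_cam"]
def back(n,uv,z,s=None):
    m,T=cam(n,s)
    d=T[:3,:3]@np.array([(uv[0]-m["cx"])/m["fx"],-(uv[1]-m["cy"])/m["fy"],-1.])
    return T[:3,3]+d*(z-T[2,3])/d[2]
def proj(n,p,s=None):
    m,T=cam(n,s);p=np.linalg.inv(T)@np.append(p,1)
    return np.array([m["cx"]+m["fx"]*p[0]/-p[2], m["cy"]+m["fy"]*p[1]/p[2]])
E
python3 - <<'E'
from h import *
k=.64
for nm,uv,z in[("button",(540,243),186),("lid",(546,301),223),("lugtip",(501,326),200),("c1",(492,226),165),("c2",(578,228),165),("c3",(578,345),165),("c4",(492,346),165)]:
    print(nm,back("top",np.array(uv)*k,z).round(1))
t=capture("top")[120:240,290:385]
cv2.imwrite("pics/topc.png",cv2.resize(t,None,fx=5,fy=5,interpolation=cv2.INTER_CUBIC))
E
```

```text
button [ 578.7 -343.2  186. ]
lid [ 491.6 -340.   223. ]
lugtip [ 458.9 -283.4  200. ]
c1 [ 608.  -278.6  165. ]
c2 [ 606.1 -404.9  165. ]
c3 [ 434.8 -400.   165. ]
c4 [ 432.3 -276.6  165. ]
```

View pics/topc.png

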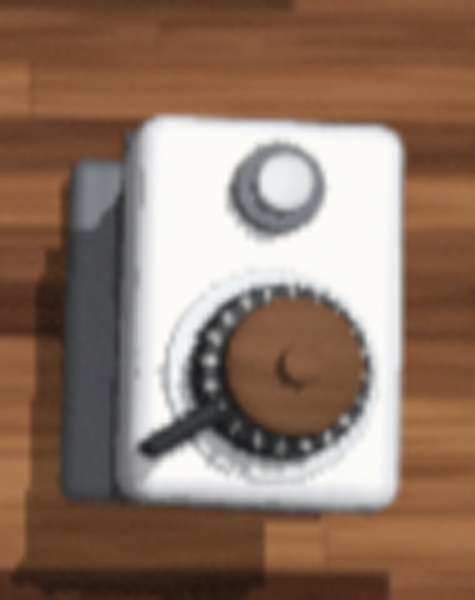

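The top crop shows the lid at (297,367), the button at (286,180), and the lug pointing lower left with its tip at (145,447). The lug stands at about 120° in the world, which suggests stop 0. Next I'll close the fingers and move to a viewing pose above the lug's trailing side.

```bash
python3 -m crank '[[[0,0,-1,0,0,-0.7,0],[0,0,-1,0,0,-0.7,0],[0,0,-0.4,0,0,-0.7,0],[1,-0.05,0,0,0,0,0],[1,-0.05,0,0,0,0,0],[1,-0.05,0,0,0,0,0],[1,-0.05,0,0,0,0,0],[1,-0.05,0,0,0,0,0]]]' 20
python3 -m crank '[[[1,-0.05,0,0,0,0,0],[1,-0.05,0,0,0,0,0],[1,-0.05,0,0,0,0,0],[1,-0.05,0,0,0,0,0],[1,-0.05,0,0,0,0,0],[1,-0.05,0,0,0,0,0],[1,-0.05,0,0,0,0,0],[1,-0.05,0,0,0,0,0]]]'
python3 -m crank '[[[1,-0.05,0,0,0,0,0],[1,-0.05,0,0,0,0,0],[1,-0.05,0,0,0,0,0],[1,-0.05,0,0,0,0,0],[0,0,0,0,0,0,0],[0,0,0,0,0,0,0],[0,0,0,0,0,0,0],[0,0,0,0,0,0,0]]]'
python3 - <<'E'
from h import *
s=sense();print(s["eef_pos"],s["ee_rot"],s["joints"])
im=capture("wrist");cv2.imwrite("pics/w1raw.png",im)
cv2.imwrite("pics/w1.png",cv2.resize(im,(800,600),interpolation=cv2.INTER_CUBIC))
E
```

```text
time_s: 0.95
eef_pos: [233.0, -438.7, 291.1]
ee_rot: [-0.0, 0.964, 0.267, 0.0]
force: [0.0, -0.3, 0.1]
grip_width: 0.005
grip_force: 0.0
time_s: 1.75
eef_pos: [399.4, -327.3, 291.1]
ee_rot: [-0.0, 0.964, 0.267, -0.0]
force: [0.3, -0.6, -0.3]
grip_width: 0.002
grip_force: 0.0
time_s: 2.55
eef_pos: [481.3, -272.9, 291.3]
ee_rot: [0.0, 0.964, 0.266, -0.0]
force: [0.4, 0.2, -0.1]
grip_width: -0.005
grip_force: 0.0
[ 481.26052943 -272.92646199  291.33939265] [ 1.19388068e-05  9.63910040e-01  2.66228157e-01 -4.83668477e-05] [-7.27625100e-01  3.42382006e-01  1.30191725e+00 -9.44609559e-05
  1.49732584e+00  3.04222483e-01]
```

View pics/w1.png

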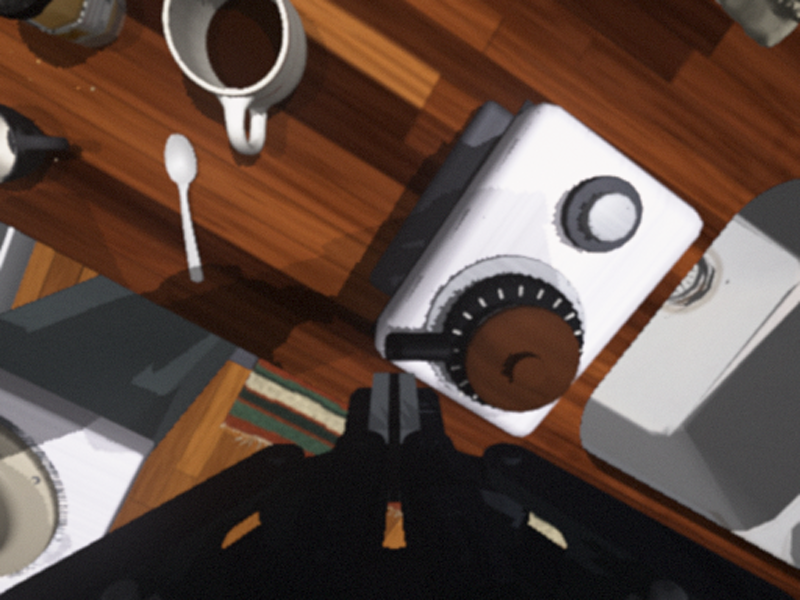

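The wrist view shows the button top at (612,216), the lid at (523,358), the lug from (388,346) to (445,346), the white flange ring, and my shut fingertips at (393,375). I'll fit a model and overlay it.

```bash
cat > fit.py <<'E'
from h import *
def overlay(n,im,ax,yaw,ang,s,f):
    im=im.copy(); im=cv2.resize(im,None,fx=f,fy=f,interpolation=cv2.INTER_CUBIC)
    t=np.linspace(0,2*np.pi,60); A=np.array([*ax,0])
    def dr(P,c): cv2.polylines(im,[np.array([proj(n,p,s)*f+(f-1)/2 for p in P]).round().astype(int)],True,c,1)
    ci=lambda c,r,z:[np.array([c[0]+r*np.cos(a),c[1]+r*np.sin(a),z]) for a in t]
    B=A+85*np.array([np.cos(yaw),np.sin(yaw),0])
    dr(ci(A,48,170.5),(0,0,255));dr(ci(A,40,193),(0,255,0));dr(ci(B,13,186),(255,0,255))
    u=np.array([np.cos(ang),np.sin(ang),0]);v=np.array([-u[1],u[0],0]);z=np.array([0,0,200.])
    dr([A+u*r+v*w+z for r,w in((40,-5.5),(72,-5.5),(72,5.5),(40,5.5))],(255,255,0))
    return im
E
python3 - <<'E'
from fit import *
s=sense();im=cv2.imread("pics/w1raw.png")
k=.64
for nm,uv,z in[("button",(612,216),186),("lid223",(520,365),223),("lid210",(523,358),210),("lugtip",(387,346),200),("lugb",(440,346),200),("cl",(442,335),193),("c",(700,220),165)]:
    print(nm,back("wrist",np.array(uv)*k,z,s).round(1))
b=back("wrist",np.array((612,216))*k,186,s)[:2]; 
yaw=np.radians(-2); ax=b-85*np.array([np.cos(yaw),np.sin(yaw)])
print(ax,yaw)
o=overlay("wrist",im,ax,yaw,yaw+2.147,s,3)[180:880,650:1300]
cv2.imwrite("pics/o1.png",cv2.resize(o,None,fx=.85,fy=.85,interpolation=cv2.INTER_AREA))
E
```

```text
button [ 581.1 -345.7  186. ]
lid223 [ 497.1 -335.8  223. ]
lid210 [ 498.  -341.2  210. ]
lugtip [ 464.4 -280.1  200. ]
lugb [ 478.8 -304.2  200. ]
cl [ 482.7 -303.7  193. ]
c [ 607.5 -398.9  165. ]
[ 496.13756487 -342.70426865] -0.03490658503988659
```

View pics/o1.png

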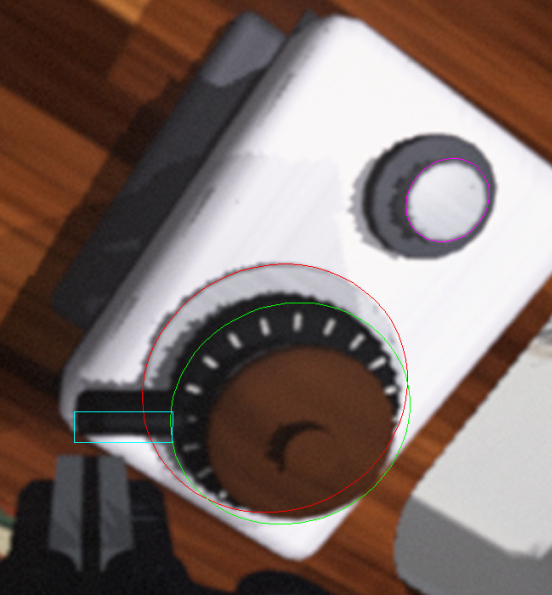

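The overlay is close. The axis should shift about 2 mm, giving axis ≈ (495.5, −340.5), yaw ≈ −0.05 and lug ≈ 120° in the world, which is stop 0. I'll descend behind the lug.

```bash
python3 -m crank '[[[0.2,0.15,0,0,0,0,0],[0,0,0.85,0,0,0,0],[0,0,0.85,0,0,0,0],[0,0,0.85,0,0,0,0],[0,0,0.85,0,0,0,0],[0,0,0.85,0,0,0,0],[0,0,0,0,0,0,0],[0,0,0,0,0,0,0]]]'
python3 - <<'E'
from fit import *
s=sense();print(s["eef_pos"],s["ee_rot"],s["force"])
im=capture("wrist");cv2.imwrite("pics/w2raw.png",im)
yaw=-.05;o=overlay("wrist",im,(495.5,-340.5),yaw,yaw+2.147,s,2)
cv2.imwrite("pics/w2.png",o[150:740,150:900])
E
```

```text
time_s: 3.4
eef_pos: [488.3, -273.3, 185.7]
ee_rot: [0.0, 0.964, 0.267, 0.0]
force: [0.0, -0.0, 1.2]
grip_width: -0.0
grip_force: 0.0
[ 488.3488917  -273.28986065  185.6864792 ] [1.76525129e-04 9.63793594e-01 2.66649321e-01 1.31403365e-04] [ 0.04690341 -0.01776738  1.24487584]
```

View pics/w2.png

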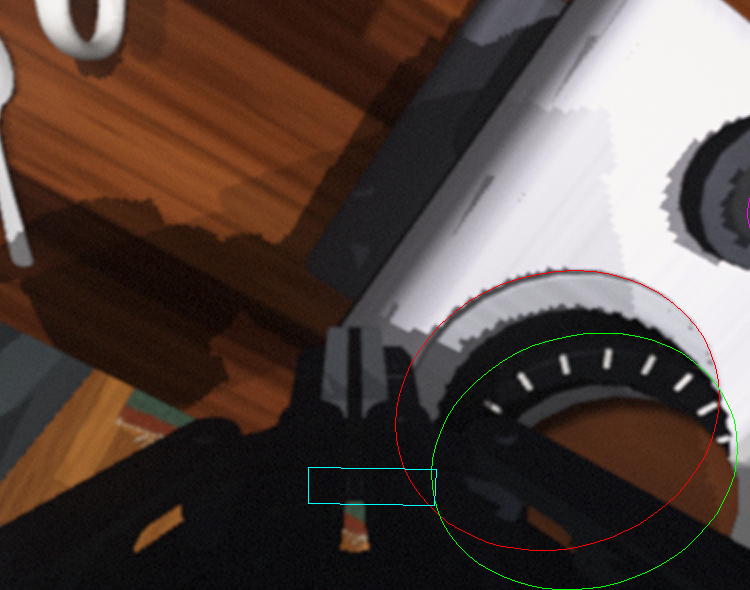

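The fingertips (355,330–400) are beside the lug, clear of the deck and flange, and the flange overlay matches. I'll creep along −x of the tool until contact.

```bash
python3 -m crank '[[[-0.04,0,0,0,0,0,0],[-0.04,0,0,0,0,0,0],[-0.04,0,0,0,0,0,0],[-0.04,0,0,0,0,0,0],[-0.04,0,0,0,0,0,0],[-0.04,0,0,0,0,0,0],[-0.04,0,0,0,0,0,0],[0,0,0,0,0,0,0]]]'
python3 -m crank '[[[-0.04,0,0,0,0,0,0],[-0.04,0,0,0,0,0,0],[-0.04,0,0,0,0,0,0],[0,0,0,0,0,0,0],[0,0,0,0,0,0,0],[0,0,0,0,0,0,0],[0,0,0,0,0,0,0],[0,0,0,0,0,0,0]]]'
```

```text
time_s: 4.25
eef_pos: [482.0, -276.7, 185.1]
ee_rot: [-0.0, 0.964, 0.267, -0.0]
force: [0.4, 0.4, 0.9]
grip_width: 0.004
grip_force: 0.0
time_s: 5.05
eef_pos: [479.5, -278.1, 185.0]
ee_rot: [-0.0, 0.964, 0.267, 0.0]
force: [0.7, -0.4, -0.6]
grip_width: 0.005
grip_force: 0.0
```

```bash
python3 -m crank '[[[-0.04,0,0,0,0,0,0],[-0.04,0,0,0,0,0,0],[0,0,0,0,0,0,0],[0,0,0,0,0,0,0],[0,0,0,0,0,0,0],[0,0,0,0,0,0,0],[0,0,0,0,0,0,0],[0,0,0,0,0,0,0]]]'
python3 -m crank '[[[-0.04,0,0,0,0,0,0],[-0.04,0,0,0,0,0,0],[0,0,0,0,0,0,0],[0,0,0,0,0,0,0],[0,0,0,0,0,0,0],[0,0,0,0,0,0,0],[0,0,0,0,0,0,0],[0,0,0,0,0,0,0]]]'
```

```text
time_s: 5.85
eef_pos: [477.8, -279.2, 185.0]
ee_rot: [-0.0, 0.964, 0.267, -0.0]
force: [0.2, -0.0, -0.5]
grip_width: -0.002
grip_force: 0.0
time_s: 6.65
eef_pos: [476.1, -280.1, 185.0]
ee_rot: [-0.0, 0.964, 0.267, 0.0]
force: [0.7, 2.1, -0.9]
grip_width: -0.001
grip_force: 0.8
```

```bash
python3 -m crank '[[[-0.04,0,0,0,0,0,0],[-0.02,0,0,0,0,0,0],[0,0,0,0,0,0,0],[0,0,0,0,0,0,0],[0,0,0,0,0,0,0],[0,0,0,0,0,0,0],[0,0,0,0,0,0,0],[0,0,0,0,0,0,0]]]'
python3 - <<'E'
from fit import *
s=sense();print(s["force"])
yaw=-.05;im=capture("wrist");o=overlay("wrist",im,(495.5,-340.5),yaw,yaw+2.147,s,2)
cv2.imwrite("pics/w3.png",o[150:740,150:900])
E
```

```text
time_s: 7.45
eef_pos: [474.9, -280.8, 185.0]
ee_rot: [-0.0, 0.964, 0.267, 0.0]
force: [4.0, 4.7, 0.1]
grip_width: 0.002
grip_force: 2.5
[4.02099846 4.72784433 0.10970381]
```

View pics/w3.png

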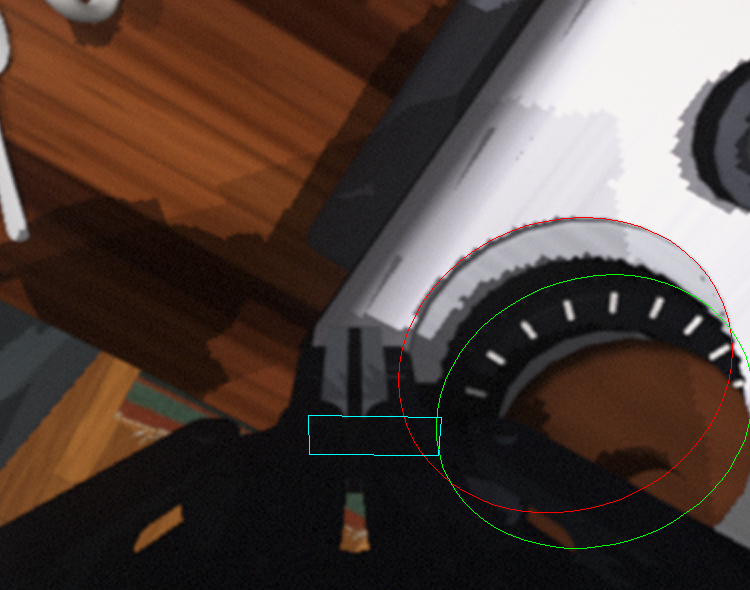

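Contact is confirmed at about 6 N, with the lug side against the fingertips at (350,415). Now I'll orbit about the collar axis at 2° per row and watch for the force drop that marks each click.

```bash
python3 -m crank '[[[-0.087,-0.019,0,0,0,-0.25,0],[-0.087,-0.019,0,0,0,-0.25,0],[-0.087,-0.019,0,0,0,-0.25,0],[-0.087,-0.019,0,0,0,-0.25,0],[0,0,0,0,0,0,0],[0,0,0,0,0,0,0],[0,0,0,0,0,0,0],[0,0,0,0,0,0,0]]]'
python3 -m crank '[[[-0.087,-0.019,0,0,0,-0.25,0],[-0.087,-0.019,0,0,0,-0.25,0],[-0.087,-0.019,0,0,0,-0.25,0],[0,0,0,0,0,0,0],[0,0,0,0,0,0,0],[0,0,0,0,0,0,0],[0,0,0,0,0,0,0],[0,0,0,0,0,0,0]]]'
python3 - <<'E'
from h import *
cv2.imwrite("pics/t2.png",capture("top"))
cv2.imwrite("pics/s2.png",capture("side"))
E
```

```text
time_s: 8.3
eef_pos: [466.5, -284.3, 185.0]
ee_rot: [0.0, 0.943, 0.333, -0.0]
force: [-0.5, 0.1, -0.2]
grip_width: 0.001
grip_force: 0.0
time_s: 9.1
eef_pos: [460.7, -287.4, 185.1]
ee_rot: [0.0, 0.924, 0.382, 0.0]
force: [-0.3, 1.0, 0.0]
grip_width: -0.001
grip_force: 0.0
```

The first click has passed at about 9°, and the finger is now free. On to the second.

```bash
python3 -m crank '[[[-0.087,-0.019,0,0,0,-0.25,0],[-0.087,-0.019,0,0,0,-0.25,0],[-0.087,-0.019,0,0,0,-0.25,0],[-0.087,-0.019,0,0,0,-0.25,0],[0,0,0,0,0,0,0],[0,0,0,0,0,0,0],[0,0,0,0,0,0,0],[0,0,0,0,0,0,0]]]'
python3 -m crank '[[[-0.087,-0.019,0,0,0,-0.25,0],[-0.087,-0.019,0,0,0,-0.25,0],[-0.087,-0.019,0,0,0,-0.25,0],[0,0,0,0,0,0,0],[0,0,0,0,0,0,0],[0,0,0,0,0,0,0],[0,0,0,0,0,0,0],[0,0,0,0,0,0,0]]]'
```

```text
time_s: 10.0
eef_pos: [453.4, -292.6, 185.0]
ee_rot: [-0.0, 0.895, 0.446, 0.0]
force: [0.2, 0.8, -0.5]
grip_width: -0.0
grip_force: 0.4
time_s: 10.8
eef_pos: [448.5, -297.1, 185.1]
ee_rot: [0.0, 0.871, 0.492, 0.0]
force: [0.2, 0.7, -0.9]
grip_width: 0.001
grip_force: 0.0
```

Those forces are ambiguous, so I'll check the lug angle in a picture.

```bash
python3 - <<'E'
from fit import *
s=sense();yaw=-.05
p=s["eef_pos"][:2]-np.array([495.5,-340.5]);print(np.hypot(*p),np.degrees(np.arctan2(p[1],p[0])))
im=capture("wrist");o=overlay("wrist",im,(495.5,-340.5),yaw,yaw+2.147+2*.31416,s,2)
a=o[150:740,250:800]
cv2.imwrite("pics/w4.png",a)
E
```

```text
63.93007205135971 137.2810001559144
```

View pics/w4.png

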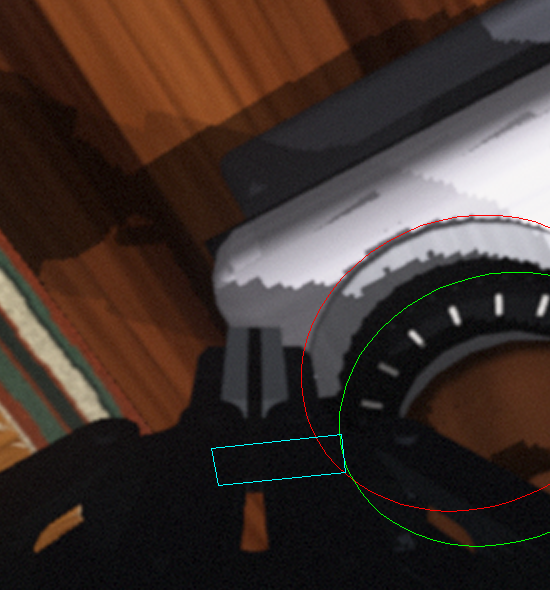

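The lug is hidden under the hand, and the ticks have the same 18° pitch as the clicks, so they can't give the count. I'll creep on until the next contact, because the angle at which it comes identifies the stop.

```bash
python3 -m crank '[[[-0.087,-0.019,0,0,0,-0.25,0],[-0.043,-0.01,0,0,0,-0.125,0],[0,0,0,0,0,0,0],[0,0,0,0,0,0,0],[0,0,0,0,0,0,0],[0,0,0,0,0,0,0],[0,0,0,0,0,0,0],[0,0,0,0,0,0,0]]]'
python3 -m crank '[[[-0.043,-0.01,0,0,0,-0.125,0],[-0.043,-0.01,0,0,0,-0.125,0],[0,0,0,0,0,0,0],[0,0,0,0,0,0,0],[0,0,0,0,0,0,0],[0,0,0,0,0,0,0],[0,0,0,0,0,0,0],[0,0,0,0,0,0,0]]]'
python3 -m crank '[[[-0.043,-0.01,0,0,0,-0.125,0],[0,0,0,0,0,0,0],[0,0,0,0,0,0,0],[0,0,0,0,0,0,0],[0,0,0,0,0,0,0],[0,0,0,0,0,0,0],[0,0,0,0,0,0,0],[0,0,0,0,0,0,0]]]'
python3 -m crank '[[[-0.043,-0.01,0,0,0,-0.125,0],[0,0,0,0,0,0,0],[0,0,0,0,0,0,0],[0,0,0,0,0,0,0],[0,0,0,0,0,0,0],[0,0,0,0,0,0,0],[0,0,0,0,0,0,0],[0,0,0,0,0,0,0]]]'
```

```text
time_s: 11.65
eef_pos: [446.2, -299.6, 185.0]
ee_rot: [-0.0, 0.857, 0.515, 0.0]
force: [-0.5, -0.0, 0.0]
grip_width: 0.0
grip_force: 0.0
time_s: 12.45
eef_pos: [444.8, -301.3, 185.1]
ee_rot: [0.0, 0.848, 0.529, 0.0]
force: [-0.8, 0.2, -1.4]
grip_width: -0.001
grip_force: 0.0
time_s: 13.25
eef_pos: [444.1, -302.1, 185.1]
ee_rot: [0.0, 0.844, 0.537, 0.0]
force: [0.3, 0.1, 0.4]
grip_width: -0.001
grip_force: 0.1
time_s: 14.05
eef_pos: [443.4, -302.9, 185.0]
ee_rot: [-0.0, 0.839, 0.544, 0.0]
force: [1.4, 1.5, 1.0]
grip_width: 0.004
grip_force: 0.7
```

Contact begins at 34–35° of turn, exactly where stop 2 should be (36° minus the 1.3° offset). I'll push through the third ridge and then find contact again.

```bash
python3 -m crank '[[[-0.087,-0.019,0,0,0,-0.25,0],[-0.087,-0.019,0,0,0,-0.25,0],[-0.087,-0.019,0,0,0,-0.25,0],[-0.087,-0.019,0,0,0,-0.25,0],[-0.087,-0.019,0,0,0,-0.25,0],[-0.043,-0.01,0,0,0,-0.125,0],[0,0,0,0,0,0,0],[0,0,0,0,0,0,0]]]'
python3 -m crank '[[[-0.087,-0.019,0,0,0,-0.25,0],[-0.087,-0.019,0,0,0,-0.25,0],[0,0,0,0,0,0,0],[0,0,0,0,0,0,0],[0,0,0,0,0,0,0],[0,0,0,0,0,0,0],[0,0,0,0,0,0,0],[0,0,0,0,0,0,0]]]'
python3 -m crank '[[[-0.043,-0.01,0,0,0,-0.125,0],[-0.043,-0.01,0,0,0,-0.125,0],[0,0,0,0,0,0,0],[0,0,0,0,0,0,0],[0,0,0,0,0,0,0],[0,0,0,0,0,0,0],[0,0,0,0,0,0,0],[0,0,0,0,0,0,0]]]'
python3 -m crank '[[[-0.043,-0.01,0,0,0,-0.125,0],[0,0,0,0,0,0,0],[0,0,0,0,0,0,0],[0,0,0,0,0,0,0],[0,0,0,0,0,0,0],[0,0,0,0,0,0,0],[0,0,0,0,0,0,0],[0,0,0,0,0,0,0]]]'
```

```text
time_s: 14.85
eef_pos: [436.9, -313.4, 185.0]
ee_rot: [0.0, 0.783, 0.622, -0.0]
force: [0.1, -0.4, -1.1]
grip_width: -0.0
grip_force: 0.0
time_s: 15.65
eef_pos: [435.1, -317.4, 185.1]
ee_rot: [-0.0, 0.761, 0.649, -0.0]
force: [-0.3, -0.1, 0.5]
grip_width: 0.0
grip_force: 0.0
time_s: 16.45
eef_pos: [434.3, -319.5, 185.0]
ee_rot: [0.0, 0.749, 0.662, -0.0]
force: [-0.3, 0.4, 0.3]
grip_width: -0.001
grip_force: 0.0
time_s: 17.25
eef_pos: [433.9, -320.5, 185.0]
ee_rot: [-0.0, 0.743, 0.669, 0.0]
force: [-0.5, 1.0, 0.4]
grip_width: 0.003
grip_force: 0.4
```

Contact is back at 53°, so the lug is in stop 3. Now the last ridge, slowly.

```bash
python3 -m crank '[[[-0.087,-0.019,0,0,0,-0.25,0],[-0.087,-0.019,0,0,0,-0.25,0],[-0.087,-0.019,0,0,0,-0.25,0],[0,0,0,0,0,0,0],[0,0,0,0,0,0,0],[0,0,0,0,0,0,0],[0,0,0,0,0,0,0],[0,0,0,0,0,0,0]]]'
python3 -m crank '[[[-0.043,-0.01,0,0,0,-0.125,0],[-0.043,-0.01,0,0,0,-0.125,0],[0,0,0,0,0,0,0],[0,0,0,0,0,0,0],[0,0,0,0,0,0,0],[0,0,0,0,0,0,0],[0,0,0,0,0,0,0],[0,0,0,0,0,0,0]]]'
python3 -m crank '[[[-0.043,-0.01,0,0,0,-0.125,0],[-0.043,-0.01,0,0,0,-0.125,0],[0,0,0,0,0,0,0],[0,0,0,0,0,0,0],[0,0,0,0,0,0,0],[0,0,0,0,0,0,0],[0,0,0,0,0,0,0],[0,0,0,0,0,0,0]]]'
```

```text
time_s: 18.05
eef_pos: [432.0, -326.9, 185.0]
ee_rot: [-0.0, 0.708, 0.707, -0.0]
force: [-0.4, 1.1, 0.5]
grip_width: 0.003
grip_force: 0.3
time_s: 18.85
eef_pos: [431.6, -329.1, 185.0]
ee_rot: [0.0, 0.695, 0.719, -0.0]
force: [0.3, 1.3, 0.2]
grip_width: 0.002
grip_force: 0.0
time_s: 19.65
eef_pos: [431.1, -331.2, 185.0]
ee_rot: [-0.0, 0.682, 0.731, -0.0]
force: [0.4, -1.0, 0.5]
grip_width: 0.002
grip_force: 0.0
```

Force is near zero at 63°. I'll edge on 2° to make sure of the snap (next contact is at about 70.7°), then retreat and rise.

```bash
python3 -m crank '[[[-0.043,-0.01,0,0,0,-0.125,0],[-0.043,-0.01,0,0,0,-0.125,0],[0,0,0,0,0,0,0],[0,0,0,0,0,0,0],[0,0,0,0,0,0,0],[0,0,0,0,0,0,0],[0,0,0,0,0,0,0],[0,0,0,0,0,0,0]]]'
python3 -m crank '[[[0.2,0,0,0,0,0,0],[0.2,0,0,0,0,0,0],[0.2,0,0,0,0,0,0],[0,0,-1,0,0,0,0],[0,0,-1,0,0,0,0],[0,0,-1,0,0,0,0],[0,0,-1,0,0,0,0],[0,0,0,0,0,0,0]]]'
python3 - <<'E'
from fit import *
s=sense();im=capture("wrist");cv2.imwrite("pics/w5raw.png",im);print(s["eef_pos"])
yaw=-.05;o=overlay("wrist",im,(495.5,-340.5),yaw,yaw+2.147+4*.31416,s,2)
w=proj("wrist",np.array([480,-340,193]),s)*2;print(w)
cv2.imwrite("pics/w5.png",o[170:768,230:1024])
E
```

```text
time_s: 20.45
eef_pos: [430.8, -333.4, 185.1]
ee_rot: [-0.0, 0.67, 0.743, 0.0]
force: [0.6, -0.4, -0.4]
grip_width: 0.003
grip_force: 0.0
time_s: 21.25
eef_pos: [429.9, -318.8, 288.3]
ee_rot: [0.003, 0.669, 0.743, -0.0]
force: [0.3, 0.6, 0.3]
grip_width: 0.003
grip_force: 0.0
[ 429.92755029 -318.79900331  288.3292146 ]
[613.54208793 453.42945198]
```

View pics/w5.png

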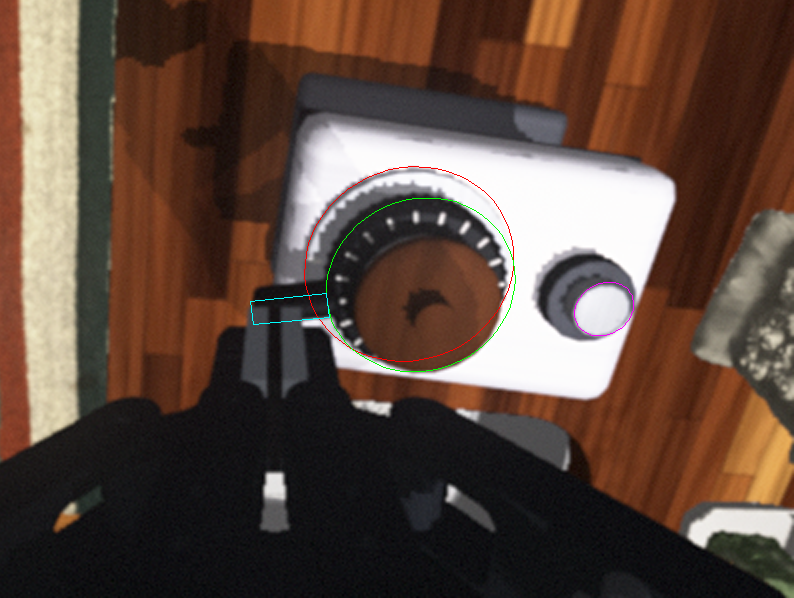

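The lug sits at the predicted stop-4 pose (cyan outline at 290,308), and the button outline matches exactly at (605,308). Time to move over the button.

```bash
python3 -m crank '[[[-0.238,0.84,0,0,0,0,0],[-0.238,0.84,0,0,0,0,0],[-0.238,0.84,0,0,0,0,0],[-0.238,0.84,0,0,0,0,0],[-0.238,0.84,0,0,0,0,0],[-0.238,0.84,0,0,0,0,0],[-0.238,0.84,0,0,0,0,0],[0,0,0,0,0,0,0]]]'
python3 -m crank '[[[0,0,0.7,0,0,0,0],[0,0,0.7,0,0,0,0],[0,0,0.7,0,0,0,0],[0,0,0.7,0,0,0,0],[0,0,0.7,0,0,0,0],[0,0,0.16,0,0,0,0],[0,0,0,0,0,0,0],[0,0,0,0,0,0,0]]]'
python3 - <<'E'
from fit import *
s=sense();print(s["eef_pos"],s["ee_rot"],s["force"]); cv2.imwrite("pics/w6raw.png",capture("wrist"))
E
```

```text
time_s: 22.1
eef_pos: [581.1, -344.2, 282.3]
ee_rot: [-0.002, 0.669, 0.743, 0.0]
force: [-0.7, -0.2, -0.7]
grip_width: -0.002
grip_force: 0.0
time_s: 22.9
eef_pos: [579.8, -344.8, 194.4]
ee_rot: [0.001, 0.67, 0.743, -0.0]
force: [-0.1, 0.2, 0.5]
grip_width: 0.001
grip_force: 0.0
[ 579.79076286 -344.80678899  194.43551236] [ 5.52455270e-04  6.69520709e-01  7.42793185e-01 -1.65358702e-06] [-0.07018404  0.19094265  0.51223113]
```

```bash
python3 -m crank '[[[0,0,0.15,0,0,0,0],[0,0,0.1,0,0,0,0],[0,0,0.05,0,0,0,0],[0,0,0.05,0,0,0,0],[0,0,0.05,0,0,0,0],[0,0,0,0,0,0,0],[0,0,0,0,0,0,0],[0,0,0,0,0,0,0]]]'
python3 -m crank '[[[0,0,0.04,0,0,0,0],[0,0,0.04,0,0,0,0],[0,0,0.04,0,0,0,0],[0,0,0,0,0,0,0],[0,0,0,0,0,0,0],[0,0,0,0,0,0,0],[0,0,0,0,0,0,0],[0,0,0,0,0,0,0]]]'
```

```text
time_s: 23.75
eef_pos: [579.8, -344.7, 183.8]
ee_rot: [0.0, 0.67, 0.743, 0.0]
force: [-1.9, 1.4, 2.3]
grip_width: -0.004
grip_force: 1.5
time_s: 24.55
eef_pos: [579.8, -344.8, 181.1]
ee_rot: [0.0, 0.67, 0.743, 0.0]
force: [-2.1, 1.7, 6.3]
grip_width: -0.006
grip_force: 3.2
```

```bash
python3 -m crank '[[[0,0,0.03,0,0,0,0],[0,0,0.03,0,0,0,0],[0,0,0,0,0,0,0],[0,0,0,0,0,0,0],[0,0,0,0,0,0,0],[0,0,0,0,0,0,0],[0,0,0,0,0,0,0],[0,0,0,0,0,0,0]]]'
```

```text
time_s: 25.35
eef_pos: [579.9, -344.8, 180.9]
ee_rot: [0.001, 0.669, 0.743, -0.0]
force: [-4.7, 2.6, 13.7]
grip_width: -0.0
grip_force: 6.6
```

It bottomed firmly at 181 mm with the force rising steeply, so the button is fully down. Releasing, retreating up and checking.

```bash
python3 -m crank '[[[0,0,-0.2,0,0,0,0],[0,0,-0.2,0,0,0,0],[0,0,-1,0,0,0,0],[0,0,-1,0,0,0,0],[0,0,-1,0,0,0,0],[0,0,-1,0,0,0,0],[0,-0.8,0,0,0,0,0],[0.5,-0.8,0,0,0,0,0]]]'
python3 -m crank '[[[0.8,0,0,0,0,0,0],[0,0,0,0,0,0,0],[0,0,0,0,0,0,0],[0,0,0,0,0,0,0],[0,0,0,0,0,0,0],[0,0,0,0,0,0,0],[0,0,0,0,0,0,0],[0,0,0,0,0,0,0]]]'
python3 - <<'E'
from fit import *
s=sense();im=capture("wrist")
yaw=-.05;o=overlay("wrist",im,(495.5,-340.5),yaw,yaw+2.147+4*.31416,s,2)
cv2.imwrite("pics/w7.png",cv2.resize(o,(800,600),interpolation=cv2.INTER_AREA))
E
```

```text
time_s: 26.15
eef_pos: [538.3, -337.4, 288.4]
ee_rot: [0.0, 0.67, 0.743, -0.0]
force: [0.4, -0.9, -0.7]
grip_width: 0.001
grip_force: 0.0
time_s: 26.95
eef_pos: [536.6, -316.6, 289.0]
ee_rot: [-0.0, 0.67, 0.743, 0.0]
force: [-0.3, -0.1, 0.4]
grip_width: 0.001
grip_force: 0.0
```

View pics/w7.png

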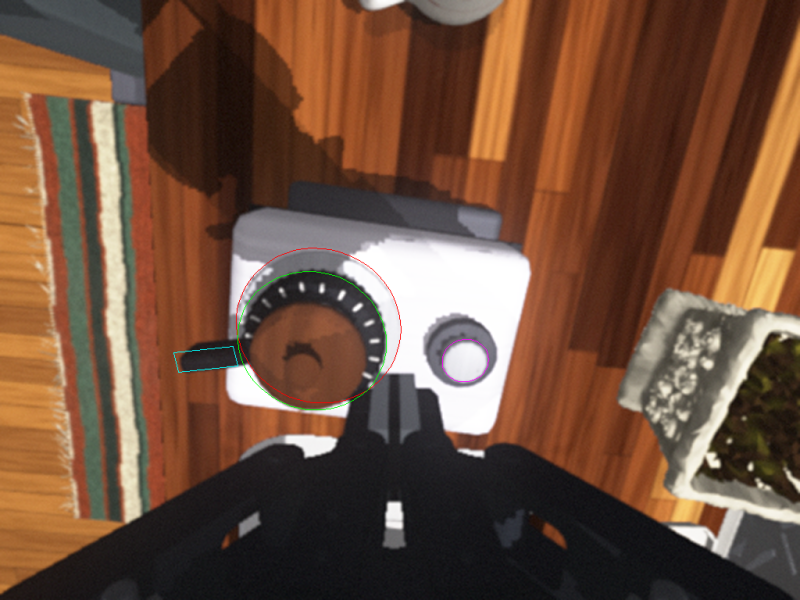

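The lug lies in the stop-4 outline (208,358). The button is back up at (465,360), the grinder has not moved, and the gripper is clear of everything.

```bash
python3 -c "
from rig import *
print(finish_job())"
```

```text
the job is handed in; nothing more can be done
None
```

The collar was pushed four clicks coarser (stop 0 to stop 4), then the start button was pressed fully down and released. The job was handed in after about 27 s, with the final picture showing the lug in the stop-4 position, the button back up and the grinder not visibly moved.

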